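Slide the loaded cutting pad under the die-press head

TASK

On the loading table of the bench die press lies a white cutting pad with a pocket-shaped steel cutting die standing on it. With your fingertips, nudge the pad straight and push it between the two columns and under the low press head until its far edge is fully home against both back stops, the die riding along upright under the head, then take the hand away. Only push the pad: do not lift or tip it or the die, do not touch the die, and leave the other things where they are.

Things in the scene. Friction and masses are not known exactly. Their poses are not given: they have to be found in the camera images.
- press: Bench die press, fixed, teal frame, 207 mm high. Origin on the table (z = 0) below the middle of its head; local +x is the feed direction (loading end to back stops), z up. Flat steel sliding surface 30 mm above the table: loading table x -420 to -100 mm, y +-200 mm, then flush with it the bed to x = +120 mm, y +-150 mm.
- head_underside (a point): Middle of the underside of the head's steel ram plate: press x = 0, y = 0, 90 mm above the table. Ram plate x +-80, y +-85 mm; the crosshead above it x +-75, y +-143 mm. Two upright columns, 36 mm in diameter, stand at x = 0, y = +-110 mm: 184 mm free between them. Axes as those of the press.
- stop_faces (a point): Point of the press midway between its two back stops, on the plane of their faces: press x = +70 mm, y = 0, 38 mm above the table. The stops are two dark steel blocks 34 mm wide, centred at y = +-50 mm, 16 mm high above the bed. Axes as those of the press.
- pad: White plastic cutting pad, a loose flat slab 220 mm long (its x), 150 mm wide (its y), 20 mm thick, about 0.6 kg, on the loading table. Origin at the centre of its underside; its x axis points to its far edge, at the start up to about 12 degrees off the feed direction. Slides with friction: a push of some 3 to 8 N moves it with the die.
- pad_far_edge (a point): Middle of the pad's far edge, the one that goes under the head first, half-way up its thickness: pad x = +110 mm.
- pad_near_edge (a point): Middle of the pad's near edge, the one to push on, half-way up its thickness: pad x = -110 mm. With the pad home this edge is at press x = -150 mm, 70 mm in front of the head.
- die: Cutting die of 3 mm strip steel, a loose open frame in the outline of a pocket (pointed towards the press), 100 mm long (x), 80 mm wide (y), 32 mm high, about 0.28 kg. Stands by its own weight on the far part of the pad. Origin at the centre of its underside. On the pad its top is 82 mm above the table, 8 mm below the head.
- weight: Bystander: round dark steel pattern weight with a knob, 42 mm across, 40 mm high, on a corner of the loading table. Origin under its centre.
- chalk: Bystander: small cardboard box of chalk, 50 x 36 x 22 mm, on the table behind the press. Origin under its centre.
- thread: Bystander: cone of white thread, 64 mm across, 108 mm high, on the table beside the press. Origin under its centre.
- ring_die: Bystander: round steel die, a ring 72 mm across and 32 mm high with a cross-bar, on the table past the loading end of the press. Origin under its centre.
- wrench: Bystander: steel wrench 160 mm long lying on the table behind the press. Origin under its middle.
- mallet: Bystander: mallet lying on the table, white head 85 mm wide and 40 mm across, wooden handle 190 mm. Origin below the head.
- pins: Bystander: clear jar of pins, 52 mm across, 55 mm high, on the table. Origin under its centre.

How it is judged:
At the end, for the whole second after the job is handed in: Pad flat on the bed, far edge within 4 mm of the back stops' faces, square within 2.5 degrees, within 22 mm of the middle; die upright on the pad, its centre within 30 mm of the head's centre along the feed and 40 mm across; all at rest (x of pad_far_edge in the frame of stop_faces between -0.004 and 0.004 m and y of pad_far_edge in the frame of stop_faces between -0.022 and 0.022 m and angle between the x axis of pad and the x axis of press, either way round below 0.045 rad and z of pad in the frame of press between 0.027 and 0.033 m and angle between pad's own z axis and vertical below 0.03 rad and x of die in the frame of press between -0.03 and 0.03 m and y of die in the frame of press between -0.04 and 0.04 m and z of die in the frame of pad between 0.017 and 0.023 m and angle between die's own z axis and vertical below 0.04 rad and linear speed of each of pad, die below 0.01 m/s); the robot touches nothing.
It fails at once if the pad is lifted or tipped (z of pad in the frame of press above 0.036 m or angle between pad's own z axis and vertical above 0.07 rad).
It fails at once if the die is lifted off the pad, tipped or knocked off it (z of die in the frame of pad above 0.026 m or z of die in the frame of pad below 0.014 m or angle between die's own z axis and vertical above 0.1 rad).
It fails at once if the robot touches the die (contact force between any of the fingers, the arm and die above 0.5 N).
It fails at once if a bystander is disturbed (moved more than 20 mm) (distance of any of weight, chalk, thread, ring_die, wrench, mallet, pins from where it was at the start of the episode above 0.02 m).
It also fails if it takes over 69 s, if anything falls off the work surface, if the arm or the gripper's body presses on something with over 40 N, if the wrist force passes 120 N, or if a joint passes its speed limit or range.

ROBOT

A 7-joint arm with a two-finger parallel gripper is mounted at the origin on the work surface. World frame = base frame: x ahead of the robot, y to its left, z up, the work surface at z = 0. Lengths are in m, angles in rad, forces in N, time in s.
With the tool pointing down it reaches from about 0.425 to 0.875 m from the base axis. Payload 4.7 kg.
Tool frame: the origin (TCP) lies on the centre line of the jaws, within the pads' length; the fingertips stand 22 mm ahead of it and the grasp point (between the pads) lies 3 mm ahead of it; z points along the fingers, y is the direction in which the jaws open and shut (so a half turn about z gives the same grasp; the last joint's range is limited). The gripper opens to 87 mm and grips with 3 to 60 N. Pads are 19 mm wide; open, the fingers measure 117 mm over their backs; the gripper's body (75 mm by 190 mm) begins 51 mm behind the grasp point.
Start: joints at [1.327, 0.321, -0.07, 1.45, 0.023, 1.371, -0.057], TCP at [0.166, -0.629, 0.245] pointing down, gripper open.
Joint ranges: [-2.86, 2.86], [-0.3, 2.09], [-1.38, 1.24], [0.06, 2.45], [-1.56, 4.7], [0.09, 2.05], [-2.69, 2.69]. Speed limits (rad/s): [2.57, 2.57, 3.14, 3.14, 3.14, 3.14, 3.14].

INTERFACE

Orientations are given as a rotation vector (axis times angle).
In Python, from bench import ctrl, imaging, close_job, finder gives the robot as it stands. The module is installed in compiled form; this text tells all that it offers.
- The arm moves only by the shell command python3 -m jog 'ROWS' [FORCE]. ROWS is JSON, a list that holds one entry, the list of rows, each a list of 7 numbers: the shift along the tool's x, y, z in cm, then the turn, a rotation vector about the tool's x, y, z in degrees, then the finger opening in cm, from 0 to 8.7. In form: [[[dx, dy, dz, ax, ay, az, claw], ...]]. A call has 1 to 12 rows; each row shifts and turns the commanded pose from where the row before left it, along the tool's axes as they then stand; what a row does not reach is not made up. A row lasts 1/10 s, in which the tool goes at most 50 mm and 8.59 degrees, less where a joint would pass 70% of its speed; a pose out of reach is approached as far as the arm can. A call is refused whole if a number of a shift passes 5 or a number of a turn 8.59, either way. A call with a gripper value outside its range is refused whole. The fingers move at their own pace and stop on an object; FORCE is the grip in N (left out, the last holds). Time passes only in rows, so rows that do not move let the fingers close. It gives the time, the measured TCP pose, the force and the opening at its end, in the units of the state.
- ctrl.get_state(): the state, without advancing time (a new reading comes with each control period).
- imaging.get_image(name): name is "side" or "top"; returns a dict with "frame" (384x512x3 uint8, red, green, blue), "intrinsics" (3x3 intrinsics, pixels), "k1" (the pictures are not rectified: a ray, as slopes to the right and down, at radius r is drawn at 1 + k1 r^2 times it, then the intrinsics apply), "pose" (4x4, takes a point from camera to world coordinates). Camera axes: x right, y down, z forward; pixel columns grow to the right and rows downward; lengths in m; the calibration is good to about 2 mm. A picture is of the moment at which its call begins. There is no depth.
- close_job(): hands the job in, once; it reports no verdict.
Trained networks look in the newest picture that a camera, given by its name, has taken for a name from the list of things; names that differ only in an ending like _2 or _b are one class to them, and where a whole thing is asked for, a point or a joint stands for the part that bears it (a point fixed in the world has none). Each returns a list of dicts, best first, with "conf" (0 to 1); they miss things now and then, are a little off and sometimes report something else, mostly with a low value. They report only what shows in the picture. A call takes as long as a camera call.
- finder.trace(label, camera): "region" (384x512 bool, what is visible of it) and "point" ([row, column] as shares, 0 to 1, of the picture: columns of its width, rows of its height, amid what is visible of it).
- finder.spot_point(label, camera): "point" ([row, column] as shares, 0 to 1, of the picture: columns of its width, rows of its height: a listed point, or the origin of a listed thing).
The state is a dict: "time": time; "joint_positions": joint angles; "qd": joint speeds; "joint_torque": joint torques, N m; "position": TCP position; "tool_rot": TCP orientation; "ft_force": force on the tool from outside, world axes, zero at the start; "torque": the same for the moment, N m; "grip_width": opening from 0.0 (shut) to 1.0 (fully open).
Only numpy, scipy, OpenCV 4.12 (cv2) and the standard library are available. Lean on these libraries where they do the work, as an engineer would, in place of code of your own. Each camera call takes 0.05 s, during which the arm holds its last target. There are 200 camera calls.

## Working session

There is one attempt and no reset: what is moved stays moved. The work goes in short steps, Python scripts to look and compute and a shell command to move; the robot and the scene stay as the last step left them, time stands still between calls to the robot, and variables do not carry over. Pictures are saved under pics/ and viewed, about 8 in all and at most 12, crops included, and the job is handed in when it is done.

```bash
mkdir -p pics; cat > h.py <<'E'
import numpy as np, cv2
from bench import ctrl, imaging, finder
from scipy.spatial.transform import Rotation as R
def ray(im,u,v):
    K=im["intrinsics"]; k=im["k1"]
    d=np.array([(u-K[0,2])/K[0,0],(v-K[1,2])/K[1,1]]); s=d.copy()
    for _ in range(30): s=d/(1+k*(s@s))
    P=im["pose"]; return P[:3,3],P[:3,:3]@np.array([s[0],s[1],1.])
def at_z(im,u,v,z):
    o,d=ray(im,u,v); return o+d*(z-o[2])/d[2]
def proj(im,p):
    P=im["pose"]; c=P[:3,:3].T@(np.asarray(p)-P[:3,3]); s=c[:2]/c[2]; s=s*(1+im["k1"]*(s@s))
    K=im["intrinsics"]; return np.array([K[0,0]*s[0]+K[0,2],K[1,1]*s[1]+K[1,2]])
def save(im,name,scale=1.5):
    cv2.imwrite("pics/"+name,cv2.resize(im["frame"][:,:,::-1],None,fx=scale,fy=scale,interpolation=cv2.INTER_CUBIC))
E
python3 - <<'E'
from h import *
np.set_printoptions(precision=4,suppress=True)
s=ctrl.get_state(); print({k:np.round(v,4) for k,v in s.items()})
Z=dict(press=0,head_underside=.09,stop_faces=.038,pad=.03,pad_far_edge=.04,pad_near_edge=.04,die=.05,weight=.03,ring_die=0,thread=0,chalk=0,mallet=0,pins=0,wrench=0)
for c in("top","side"):
    im=imaging.get_image(c); save(im,c+"0.png"); print(c,im["pose"][:3,3],im["pose"][:3,2])
    for n,z in Z.items():
        for d in finder.spot_point(n,c)[:1]:
            v,u=d["point"][0]*384,d["point"][1]*512
            print(n,round(d["conf"],2),np.round([u,v],1),at_z(im,u,v,z))
E
```

```text
{'time': np.float64(0.0), 'joint_positions': array([ 1.3271,  0.3218, -0.0701,  1.4517,  0.0226,  1.3708, -0.0569]), 'qd': array([ 0.001 ,  0.0006,  0.0001, -0.0007, -0.0024,  0.001 , -0.0002]), 'joint_torque': array([  0.0002, -49.1282,  -0.4035, -31.2526,  -0.0639,   0.0437,
         0.0002]), 'position': array([ 0.1655, -0.628 ,  0.2435]), 'tool_rot': array([-3.1137, -0.4036,  0.0006]), 'ft_force': array([-0.6653, -0.184 ,  0.1507]), 'torque': array([-0.0319, -0.0441,  0.0347]), 'grip_width': np.float64(0.9994)}
top [0.4654 0.0172 1.159 ] [ 0.1053  0.0156 -0.9943]
stop_faces 0.96 [346.3 206.7] [ 0.5346 -0.2254  0.038 ]
pad 0.96 [237.3 224.5] [0.489  0.0893 0.03  ]
pad_far_edge 0.56 [276.7 213.1] [ 0.5196 -0.0247  0.04  ]
pad_near_edge 0.89 [200.2 239.1] [0.4487 0.1955 0.04  ]
die 0.8 [254.  222.3] [0.4941 0.0405 0.05  ]
weight 0.74 [193.5 167.7] [0.6576 0.2167 0.03  ]
ring_die 0.85 [107.6 270.8] [0.3577 0.4791 0.    ]
thread 0.82 [305.6 150.5] [ 0.709  -0.1176  0.    ]
chalk 0.85 [397.6 173.1] [ 0.6353 -0.3923  0.    ]
mallet 0.94 [113.1 188.9] [0.6026 0.4673 0.    ]
pins 0.77 [117.8 240.5] [0.447  0.4496 0.    ]
wrench 0.63 [403.7 240.9] [ 0.4328 -0.3999  0.    ]
side [ 0.4493 -0.8705  0.6347] [ 0.1069  0.8442 -0.5253]
press 0.61 [250.6 254.6] [ 0.5184 -0.1512  0.    ]
stop_faces 0.83 [255.1 261. ] [ 0.5224 -0.2198  0.038 ]
pad_far_edge 0.59 [253.6 259.1] [ 0.5194 -0.2144  0.04  ]
die 0.28 [252.  158.5] [0.5853 0.3427 0.05  ]
weight 0.67 [278.4 173.1] [0.6705 0.2443 0.03  ]
ring_die 0.75 [191.6 160.4] [ 0.3452  0.4726 -0.    ]
thread 0.77 [313.8 237.8] [ 0.7076 -0.1081  0.    ]
chalk 0.67 [314.  326.7] [ 0.6251 -0.4017  0.    ]
mallet 0.58 [250.7 158.1] [0.5919 0.4515 0.    ]
pins 0.43 [216.8 158.7] [0.4502 0.4706 0.    ]
wrench 0.58 [225.3 338.4] [ 0.4347 -0.4017 -0.    ]
```

View pics/top0.png

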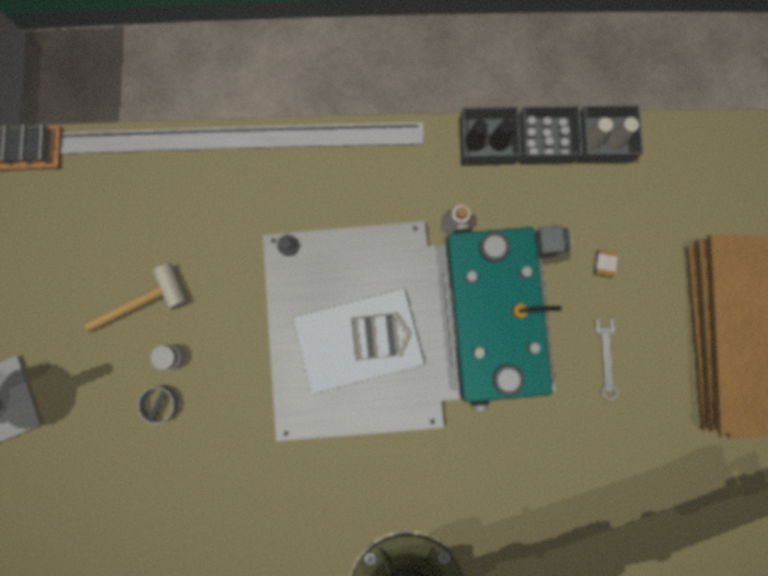

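View pics/side0.png

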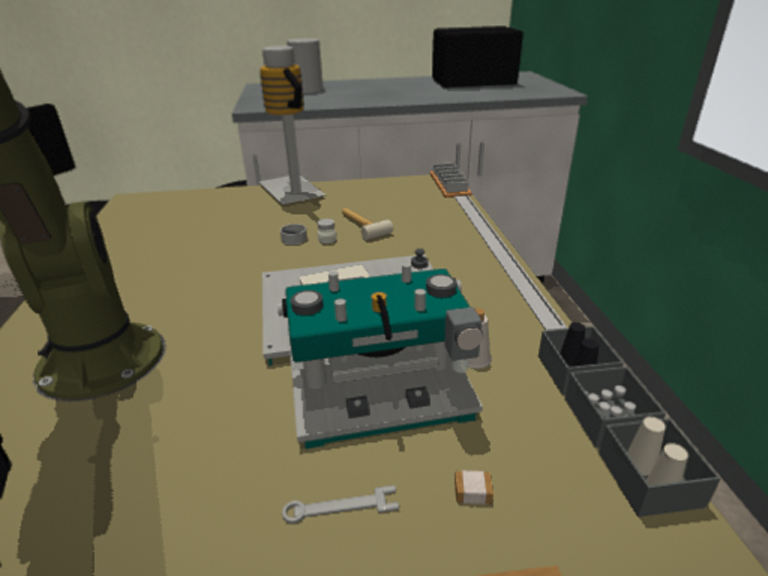

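The top view has the feed direction pointing right (world −y). The loading-table corners are near (264,235), (425,222), (443,427) and (276,440), and the pad corners near (295,317), (404,291), (423,364) and (315,391), which makes the pad about 9° askew. In the side view both stops are clear at (357,405) and (417,396). Next I'll measure precisely.

```bash
cat > m.py <<'E'
from h import *
np.set_printoptions(precision=4,suppress=True)
def rect(im,mask,z):
    c=max(cv2.findContours(mask.astype(np.uint8),cv2.RETR_EXTERNAL,cv2.CHAIN_APPROX_NONE)[0],key=cv2.contourArea)[:,0,:]
    w=np.array([at_z(im,u,v,z)[:2] for u,v in c]); return w,cv2.minAreaRect((w*1000).astype(np.float32))
E
python3 - <<'E'
from m import *
im=imaging.get_image("top"); f=im["frame"]; g=cv2.cvtColor(f,cv2.COLOR_RGB2GRAY)
# loading table: corners refined subpixel
c=np.array([[264,235],[425,222],[443,427],[276,440]],np.float32)/1.5
c2=cv2.cornerSubPix(g,c.copy().reshape(-1,1,2),(4,4),(-1,-1),(3,50,.01)).reshape(-1,2)
W=np.array([at_z(im,u,v,.03)[:2] for u,v in c2]); print(c2,W)
P=np.array([[-.42,.2],[-.10,.2],[-.10,-.2],[-.42,-.2]])
print("sides",[np.linalg.norm(W[i]-W[(i+1)%4]) for i in range(4)])
def fit(P,W):
    pc,wc=P-P.mean(0),W-W.mean(0); a=np.arctan2((pc[:,0]*wc[:,1]-pc[:,1]*wc[:,0]).sum(),(pc*wc).sum())
    Rm=np.array([[np.cos(a),-np.sin(a)],[np.sin(a),np.cos(a)]]); t=W.mean(0)-Rm@P.mean(0); print("fit deg",np.degrees(a),t,"res",W-(P@Rm.T+t)); return a,t
fit(P,W)
p=np.array([[295,317],[404,291],[423,364],[315,391]],np.float32)/1.5
p2=cv2.cornerSubPix(g,p.copy().reshape(-1,1,2),(4,4),(-1,-1),(3,50,.01)).reshape(-1,2)
Wp=np.array([at_z(im,u,v,.05)[:2] for u,v in p2]); print("pad",p2)
print("sides",[np.linalg.norm(Wp[i]-Wp[(i+1)%4]) for i in range(4)])
fit(np.array([[-.11,.075],[.11,.075],[.11,-.075],[-.11,-.075]]),Wp)
r=finder.trace("pad","top"); print("trace",rect(im,r[0]["region"],.05)[1])
r=finder.trace("die","top"); print("die",r[0]["conf"],rect(im,r[0]["region"],.08)[1])
E
```

```text
[[178.4659 157.249 ]
 [282.4386 147.7659]
 [295.4271 284.034 ]
 [183.782  293.6147]] [[ 0.6898  0.2614]
 [ 0.7121 -0.0462]
 [ 0.3173 -0.0743]
 [ 0.2942  0.2447]]
sides [np.float64(0.30840814009387535), np.float64(0.3958675225119181), np.float64(0.3198074132173949), np.float64(0.39589694972429634)]
fit deg -86.40085957648728 [ 0.5197 -0.1631] res [[-0.0032 -0.0072]
 [-0.0008  0.0045]
 [ 0.0035  0.0015]
 [ 0.0005  0.0011]]
pad [[196.1796 211.5756]
 [269.0577 192.5275]
 [282.3156 242.4483]
 [207.8021 261.4707]]
sides [np.float64(0.21521912248295436), np.float64(0.14639567115532773), np.float64(0.21690838351130215), np.float64(0.14508149942531387)]
fit deg -76.4974262688869 [0.4818 0.0839] res [[-0.0019 -0.0031]
 [-0.0022  0.0018]
 [ 0.0015  0.0021]
 [ 0.0026 -0.0008]]
trace ((481.0425720214844, 86.18453979492188), (149.96461486816406, 220.03955078125), 13.807271957397461)
die 0.78 ((492.4524230957031, 21.146041870117188), (85.13524627685547, 27.749441146850586), 15.089813232421875)
```

Press fit from the clean edges: feed direction −85.9°, origin about (0.5225, −0.160). In press axes the pad is at (−0.248, −0.024) with +9.5° yaw, so I'll push it along its own heading first, then straighten it. Now I'll raise the arm and swing it over.

```bash
python3 -m jog '[[[0,0,-4,0,0,0,8.7],[0,0,-4,0,0,0,8.7],[0,0,-4,0,0,0,8.7],[4.5,-0.5,0,0,0,-4,8.7],[4.5,-0.5,0,0,0,-4,8.7],[4.5,-0.5,0,0,0,-4,8.7],[4.5,-0.5,0,0,0,-4,8.7],[4.5,-0.5,0,0,0,-4,8.7],[4.5,-0.5,0,0,0,-4,8.7],[4.5,-0.5,0,0,0,-4,8.7],[4.5,-0.5,0,0,0,-4,8.7],[4.5,-0.5,0,0,0,-4,8.7]]]'
python3 -m jog '[[[4.5,-0.5,0,0,0,-4,8.7],[4.5,-0.5,0,0,0,-4,8.7],[4.5,-0.5,0,0,0,-4,8.7],[4.5,-0.5,0,0,0,-4,8.7],[4.5,-0.5,0,0,0,-4,8.7],[4.5,-0.5,0,0,0,-4,8.7],[4.5,-0.5,0,0,0,-4,8.7],[4.5,-0.5,0,0,0,-4,8.7],[4.5,-0.5,0,0,0,-4,8.7],[0,0,0,0,0,0,8.7]]]'
cat > d.py <<'E'
from m import *
import sys
PA=np.radians(-85.9); PO=np.array([.5225,-.160]); d=np.array([np.cos(PA),np.sin(PA)]); n=np.array([-d[1],d[0]])
def delta(p,yaw_y):   # world target TCP, world angle of tool y (deg) -> tool-axes shift cm and turn deg about tool z
    s=ctrl.get_state(); Rm=R.from_rotvec(s["tool_rot"]).as_matrix()
    T=np.array([[np.cos(np.radians(yaw_y+90)),np.cos(np.radians(yaw_y)),0],[np.sin(np.radians(yaw_y+90)),np.sin(np.radians(yaw_y)),0],[0,0,-1]])
    q=s["position"][:2]-PO
    print("t",round(s["time"],2),"pos",s["position"],"press xy",q@d,q@n,"yaw y",np.degrees(np.arctan2(Rm[1,1],Rm[0,1])),"F",s["ft_force"],"j",s["joint_positions"])
    print("shift cm",Rm.T@(np.array(p)-s["position"])*100,"turn deg",np.degrees((R.from_matrix(Rm).inv()*R.from_matrix(T)).as_rotvec()))
if __name__=="__main__": a=list(map(float,sys.argv[1:])); delta(a[:3],a[3])
E
python3 d.py .4476 .222 .30 13.8
```

```text
time: 2.85
position: [0.4866, -0.3852, 0.3645]
tool_rot: [2.836, 1.351, 0.0]
ft_force: [-0.1, -0.9, 0.5]
grip_width: 1.001
time: 3.85
position: [0.6011, 0.0067, 0.3653]
tool_rot: [-2.266, -2.172, -0.006]
ft_force: [-0.0, -0.4, 0.7]
grip_width: 1.0
t 3.85 pos [0.6011 0.0067 0.3653] press xy -0.16069568325690362 0.09036229137902828 yaw y -2.4062246922601385 F [-0.0307 -0.3735  0.7367] j [ 0.4811  0.2432 -0.6586  1.3573  0.1437  1.5888 -0.2023]
shift cm [ 20.8321 -16.2488   6.6142] turn deg [  0.0758  -0.2521 -16.2061]
```

```bash
python3 -m jog '[[[3.5,-2.7,0,0,0,0,8.7],[3.5,-2.7,0,0,0,0,8.7],[3.5,-2.7,0,0,0,0,8.7],[3.5,-2.7,0,0,0,0,8.7],[3.5,-2.7,0,0,0,0,8.7],[3.4,-2.7,0,0,0,0,8.7],[0,0,4.5,0,0,-4,8.7],[0,0,4.5,0,0,-4,8.7],[0,0,4.5,0,0,-4,8.7],[0,0,4.5,0,0,-4,8.7],[0,0,0,0,0,0,8.7],[0,0,0,0,0,0,8.7]]]'
python3 d.py .4476 .222 .058 13.8
```

```text
time: 5.05
position: [0.452, 0.2149, 0.1853]
tool_rot: [-1.962, -2.453, 0.0]
ft_force: [-0.0, -0.7, -0.1]
grip_width: 1.002
t 5.05 pos [0.452  0.2149 0.1853] press xy -0.37893862273360013 -0.04349672142061088 yaw y 12.67593821680988 F [-0.0206 -0.6553 -0.0563] j [ 0.3077  0.0987 -0.8379  1.8688  0.0778  1.208  -0.3342]
shift cm [ 0.7883 -0.2694 12.7325] turn deg [-0.0236 -0.0249 -1.1241]
```

```bash
python3 -m jog '[[[1.2,-0.3,0,0,0,-1.1,8.7],[0,0,4,0,0,0,8.7],[0,0,4,0,0,0,8.7],[0,0,3,0,0,0,8.7],[0,0,1.7,0,0,0,8.7],[0,0,0,0,0,0,8.7],[0,0,0,0,0,0,8.7]]]'
python3 - <<'E'
from d import *
delta([.4476,.222,.058],13.8)
im=imaging.get_image("top"); save(im,"top1.png")
f=im["frame"][130:310,150:350,::-1]; cv2.imwrite("pics/c1.png",cv2.resize(f,None,fx=3.5,fy=3.2,interpolation=cv2.INTER_CUBIC))
E
```

```text
time: 5.75
position: [0.4477, 0.2272, 0.0596]
tool_rot: [1.936, 2.473, 0.005]
ft_force: [0.3, 0.6, 0.2]
grip_width: 0.998
t 5.75 pos [0.4477 0.2272 0.0596] press xy -0.39157190687147847 -0.04692090809455671 yaw y 13.882555807368934 F [0.334  0.5609 0.2066] j [ 0.2182  0.2803 -0.8165  1.9927  0.2481  0.9656 -0.4786]
shift cm [-0.5039 -0.1356  0.1609] turn deg [ 0.178  -0.0398  0.0826]
```

View pics/c1.png

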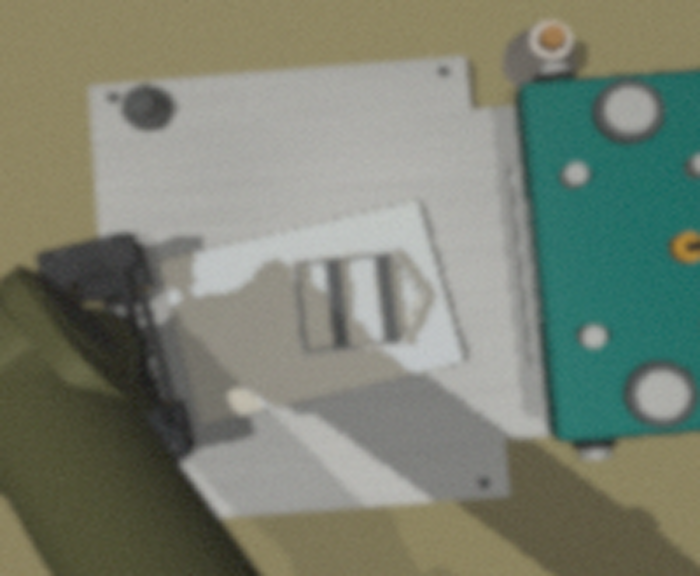

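The gripper stands behind and parallel to the near edge (fingers around (95,265) and (175,425) in the crop), and the pad is untouched. Next I'll push along the pad's own heading.

```bash
python3 -m jog '[[[-0.8,-0.1,0.15,0,0,0,8.7],[-0.8,0,0,0,0,0,8.7],[-0.5,0,0,0,0,0,8.7],[-0.5,0,0,0,0,0,8.7],[-0.5,0,0,0,0,0,8.7],[-0.5,0,0,0,0,0,8.7]]]'
python3 -m jog '[[[-0.6,0,0,0,0,0,8.7],[-0.7,0,0,0,0,0,8.7],[-0.8,0,0,0,0,0,8.7],[-0.8,0,0,0,0,0,8.7],[-0.8,0,0,0,0,0,8.7],[-0.8,0,0,0,0,0,8.7],[-0.8,0,0,0,0,0,8.7]]]'
python3 d.py .4476 .222 .058 13.8
```

```text
time: 6.4
position: [0.454, 0.192, 0.0565]
tool_rot: [-1.935, -2.474, -0.004]
ft_force: [-1.5, 3.9, 1.6]
grip_width: 1.003
time: 7.1
position: [0.4669, 0.1405, 0.0565]
tool_rot: [-1.935, -2.474, -0.003]
ft_force: [-1.0, 5.5, 2.5]
grip_width: 1.002
t 7.1 pos [0.4669 0.1405 0.0565] press xy -0.3036860881229505 -0.034014078841563836 yaw y 13.936707434760603 F [-1.0143  5.4754  2.483 ] j [ 0.3738  0.2432 -0.78    2.0277  0.2078  0.9481 -0.2701]
shift cm [ 8.3765  0.0943 -0.1314] turn deg [ 0.0692 -0.1122  0.1368]
```

```bash
python3 -m jog '[[[-0.8,0,-0.1,0,0,0,8.7],[-0.8,0,0,0,0,0,8.7],[-0.8,0,0,0,0,0,8.7],[-0.8,0,0,0,0,0,8.7],[-0.5,0,0,0,0,0,8.7],[-0.3,0,0,0,0,0,8.7]]]'
python3 - <<'E'
from d import *
delta([.4476,.222,.058],13.8)
im=imaging.get_image("top"); save(im,"top2.png")
f=im["frame"][130:310,190:390,::-1]; cv2.imwrite("pics/c2.png",cv2.resize(f,None,fx=3.5,fy=3.2,interpolation=cv2.INTER_CUBIC))
for nme,z in(("pad_near_edge",.04),("pad_far_edge",.04),("pad",.03),("die",.05)):
    for r in finder.spot_point(nme,"top")[:1]:
        w=at_z(im,r["point"][1]*512,r["point"][0]*384,z)[:2]-PO; print(nme,r["conf"],w@d,w@n)
E
```

```text
time: 7.7
position: [0.4763, 0.0997, 0.057]
tool_rot: [-1.938, -2.473, 0.0]
ft_force: [-1.1, 3.7, 0.9]
grip_width: 0.998
t 7.7 pos [0.4763 0.0997 0.057 ] press xy -0.262301418197716 -0.027481121591652807 yaw y 13.826273389158654 F [-1.0808  3.7261  0.9282] j [ 0.4374  0.2363 -0.7558  2.0288  0.1989  0.9491 -0.1799]
shift cm [12.5657  0.1332 -0.1046] turn deg [-0.0147  0.0016  0.0263]
pad_near_edge 0.86 -0.25320507714277773 -0.024484386370350136
pad 0.7 -0.14736758551163193 -0.007315460574855709
die 0.57 -0.10410541940371877 0.006646729633038876
```

View pics/c2.png

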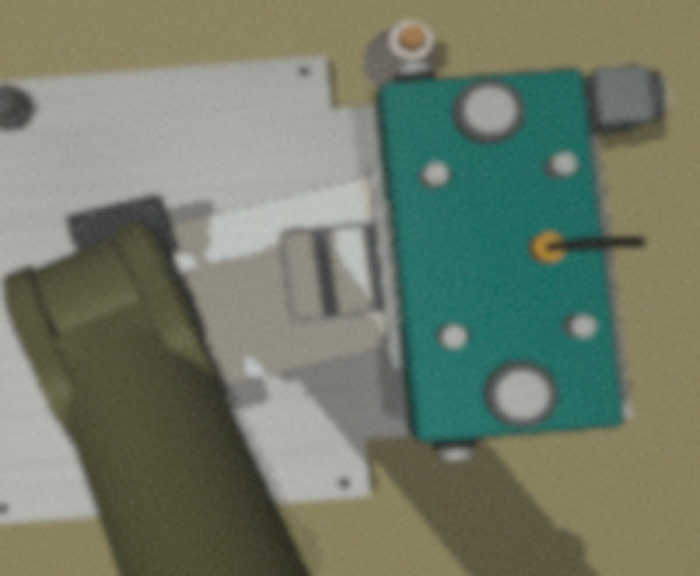

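The pad is at press (−0.145, −0.007) with the die riding along. The near edge is flush with both fingers (around (190,260) and (245,385) in the crop), and the far end is just entering under the head. Now I'll straighten it over the next 60 mm.

```bash
python3 -m jog '[[[-0.6,0.10,0,0,0,0.95,8.7],[-0.62,0.10,0,0,0,1,8.7],[-0.62,0.12,0,0,0,1,8.7],[-0.62,0.13,0,0,0,1,8.7],[-0.62,0.14,0,0,0,1,8.7],[-0.6,0.15,0,0,0,0.95,8.7]]]'
python3 d.py .51 .03 .058 4.1
python3 -m jog '[[[-0.6,0.16,0,0,0,1,8.7],[-0.6,0.17,0,0,0,1,8.7],[-0.6,0.18,0,0,0,1,8.7],[-0.6,0.2,0,0,0,0.9,8.7],[-0.3,0,0,0,0,0,8.7]]]'
python3 d.py .51 .03 .058 4.1
```

```text
time: 8.55
position: [0.491, 0.0651, 0.057]
tool_rot: [-2.064, -2.369, 0.0]
ft_force: [-0.2, 4.0, -0.2]
grip_width: 0.997
t 8.55 pos [0.491  0.0651 0.057 ] press xy -0.2268015014443338 -0.015286446012160598 yaw y 7.875470514674702 F [-0.2015  3.9828 -0.2205] j [ 0.4704  0.248  -0.7149  2.01    0.1988  0.9521 -0.2081]
shift cm [-3.7395  1.3971 -0.1003] turn deg [-0.0017 -0.0012  3.7755]
time: 9.05
position: [0.5011, 0.0388, 0.057]
tool_rot: [2.143, 2.297, -0.0]
ft_force: [-1.2, 4.0, -1.2]
grip_width: 1.0
t 9.05 pos [0.5011 0.0388 0.057 ] press xy -0.19981141836943017 -0.007141643421982204 yaw y 3.9785515782286076 F [-1.212   4.0499 -1.2007] j [ 0.4949  0.2586 -0.6857  1.994   0.1999  0.9552 -0.2213]
shift cm [-0.9387  0.8278 -0.0984] turn deg [-0.0005  0.0107 -0.1214]
```

```bash
python3 - <<'E'
from d import *
im=imaging.get_image("top"); f=im["frame"][130:310,190:390,::-1]; cv2.imwrite("pics/c3.png",cv2.resize(f,None,fx=3.5,fy=3.2,interpolation=cv2.INTER_CUBIC))
def loc(c,im,L):
  for nme,z in L:
    for r in finder.spot_point(nme,c)[:1]:
        w=at_z(im,r["point"][1]*512,r["point"][0]*384,z)[:2]-PO; print(c,nme,r["conf"],w@d,w@n)
loc("top",im,(("pad_near_edge",.04),("pad",.03),("die",.05)))
im=imaging.get_image("side"); f=im["frame"][170:300,170:340,::-1]; cv2.imwrite("pics/s3.png",cv2.resize(f,None,fx=4.4,fy=4.4,interpolation=cv2.INTER_CUBIC))
loc("side",im,(("pad_far_edge",.04),("stop_faces",.038),("head_underside",.09),("pad",.03),("die",.05)))
E
```

```text
top pad 0.73 -0.08160558590293239 -0.010795879453662158
side pad_far_edge 0.66 0.03215011688016017 -0.00483332157274634
side stop_faces 0.79 0.05300747834813107 -0.005507921856409256
side die 0.63 0.07256333312344916 -0.014711301385183737
```

View pics/c3.png

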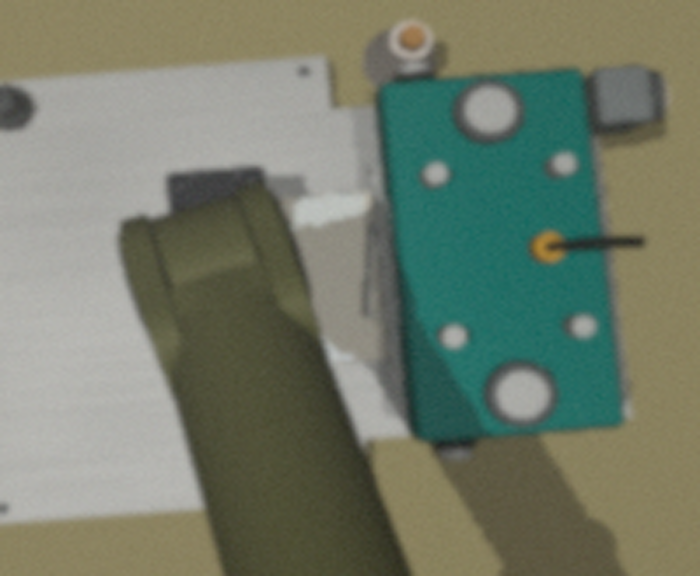

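View pics/s3.png

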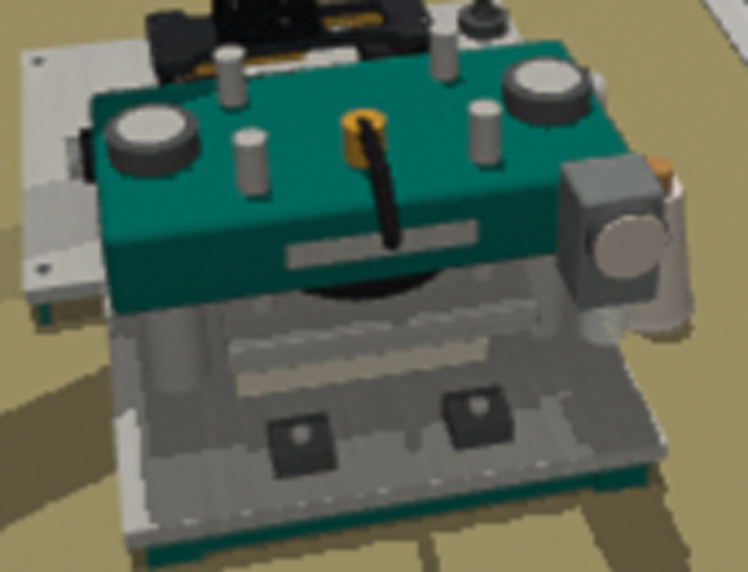

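In the side view the far edge runs (238,385)–(485,350), parallel to the ram plate. It's about 8 mm off the middle towards the robot, within tolerance, with a gap left to the stops. Now I'll push on and slow down before contact.

```bash
python3 -m jog '[[[-0.4,0,0,0,0,0,8.7],[-0.5,0,0,0,0,0,8.7],[-0.4,0,0,0,0,0,8.7],[-0.3,0,0,0,0,0,8.7],[-0.2,0,0,0,0,0,8.7]]]'
python3 -m jog '[[[-0.2,0,0,0,0,0,8.7],[-0.2,0,0,0,0,0,8.7],[-0.2,0,0,0,0,0,8.7],[-0.2,0,0,0,0,0,8.7],[-0.2,0,0,0,0,0,8.7]]]'
python3 d.py .51 .03 .058 4.1
```

```text
time: 10.05
position: [0.5021, 0.0216, 0.0571]
tool_rot: [-2.141, -2.299, -0.0]
ft_force: [-0.5, 4.2, 0.6]
grip_width: 1.001
time: 10.55
position: [0.5028, 0.0116, 0.0571]
tool_rot: [2.141, 2.299, 0.0]
ft_force: [0.2, 4.4, 2.4]
grip_width: 0.999
t 10.55 pos [0.5028 0.0116 0.0571] press xy -0.1725754803942399 -0.007357375980708873 yaw y 4.075723245269769 F [0.1735 4.3915 2.3683] j [ 0.5359  0.2563 -0.6708  1.9936  0.1944  0.9544 -0.161 ]
shift cm [ 1.7836  0.8466 -0.0931] turn deg [ 0.004   0.0021 -0.0243]
```

```bash
for i in 1; do python3 -m jog '[[[-0.2,0,0,0,0,0,8.7],[-0.2,0,0,0,0,0,8.7],[-0.2,0,0,0,0,0,8.7]]]'; done
python3 -m jog '[[[-0.15,0,0,0,0,0,8.7],[-0.15,0,0,0,0,0,8.7]]]'
python3 d.py .51 .03 .058 4.1
```

```text
time: 10.85
position: [0.5032, 0.0056, 0.0571]
tool_rot: [2.141, 2.299, -0.0]
ft_force: [-0.6, 4.6, 1.3]
grip_width: 1.0
time: 11.05
position: [0.5034, 0.0027, 0.0571]
tool_rot: [2.141, 2.299, -0.0]
ft_force: [-0.9, 4.2, 2.0]
grip_width: 1.002
t 11.05 pos [0.5034 0.0027 0.0571] press xy -0.16360137607385683 -0.007406398243461239 yaw y 4.0741143191410325 F [-0.9075  4.1861  2.032 ] j [ 0.5488  0.2565 -0.6656  1.9926  0.1932  0.9545 -0.1422]
shift cm [ 2.681   0.8511 -0.095 ] turn deg [-0.0009  0.0017 -0.0259]
```

```bash
python3 -m jog '[[[-0.15,0,0,0,0,0,8.7],[-0.15,0,0,0,0,0,8.7]]]'
python3 -m jog '[[[-0.1,0,0,0,0,0,8.7]]]'
python3 -m jog '[[[-0.1,0,0,0,0,0,8.7]]]'
python3 - <<'E'
from d import *
delta([.51,.03,.058],4.1)
im=imaging.get_image("side"); f=im["frame"][170:300,170:340,::-1]; cv2.imwrite("pics/s4.png",cv2.resize(f,None,fx=4.4,fy=4.4,interpolation=cv2.INTER_CUBIC))
E
```

```text
time: 11.25
position: [0.5036, 0.0004, 0.0571]
tool_rot: [-2.141, -2.298, -0.001]
ft_force: [-0.4, 7.7, 2.7]
grip_width: 0.998
time: 11.35
position: [0.5036, 0.0004, 0.0571]
tool_rot: [-2.14, -2.298, -0.002]
ft_force: [-0.8, 9.2, 2.6]
grip_width: 1.005
time: 11.45
position: [0.5036, 0.0003, 0.0571]
tool_rot: [-2.139, -2.298, -0.004]
ft_force: [-1.0, 10.8, 3.1]
grip_width: 1.0
t 11.45 pos [0.5036 0.0003 0.0571] press xy -0.1612428459047574 -0.0073679110169413125 yaw y 4.108549835468344 F [-0.9836 10.8491  3.0668] j [ 0.5549  0.2568 -0.6647  1.992   0.189   0.9542 -0.1321]
shift cm [ 2.9166  0.8489 -0.08  ] turn deg [ 0.0023 -0.1961  0.0086]
```

View pics/s4.png

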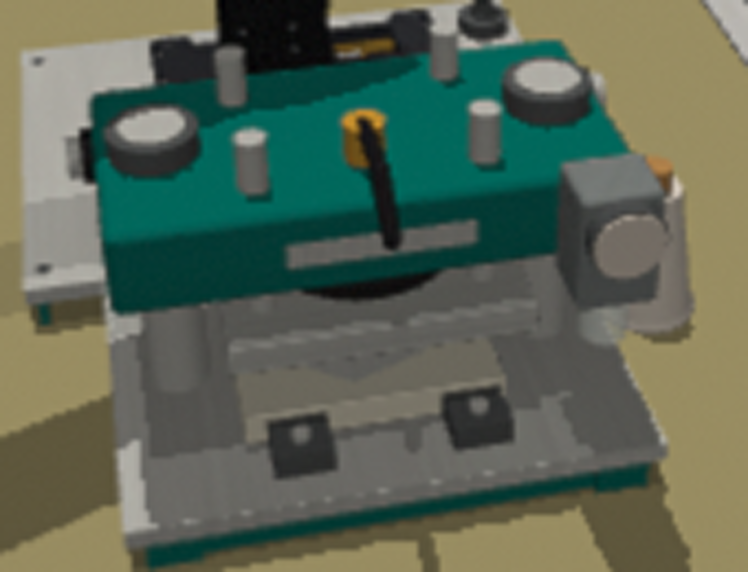

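```bash
python3 -m jog '[[[-0.3,0,0,0,0,0,8.7],[-0.3,0,0,0,0,0,8.7],[0,0,0,0,0,0,8.7]]]'
python3 - <<'E'
from d import *
delta([.51,.03,.058],4.1); print(ctrl.get_state()["torque"])
im=imaging.get_image("side"); f=im["frame"][240:285,215:300,::-1]; cv2.imwrite("pics/s5.png",cv2.resize(f,None,fx=9,fy=9,interpolation=cv2.INTER_CUBIC))
g=cv2.cvtColor(im["frame"],cv2.COLOR_RGB2GRAY)
# predicted pixel positions in crop of expected home pad far edge (top z=.05), y offset -8mm
for x in(.07,.066):
  for y in(-.083,-.033,.017,.067):
    w=PO+x*d+y*n; print(x,y,(proj(im,[*w,.05])-[215,240])*9)
E
```

```text
time: 11.8
position: [0.5038, -0.0, 0.0572]
tool_rot: [-2.134, -2.295, -0.012]
ft_force: [-2.1, 20.5, 3.9]
grip_width: 1.0
t 11.8 pos [ 0.5038 -0.      0.0572] press xy -0.16090122199730456 -0.00721894434369447 yaw y 4.1709396989719885 F [-2.0543 20.5145  3.8624] j [ 0.5614  0.2577 -0.6657  1.9912  0.1809  0.9535 -0.1207]
shift cm [ 2.9503  0.8372 -0.0526] turn deg [ 0.011  -0.6211  0.071 ]
[ 4.6585  0.3659 -0.6204]
0.07 -0.083 [ 81.4577 226.8861]
0.07 -0.033 [264.3328 197.7412]
0.07 0.017 [443.5905 169.2413]
0.07 0.067 [619.3984 141.3559]
0.066 -0.083 [ 79.5762 216.8394]
0.066 -0.033 [261.7521 187.9088]
0.066 0.017 [440.338  159.6152]
0.066 0.067 [615.4993 131.9284]
```

View pics/s5.png

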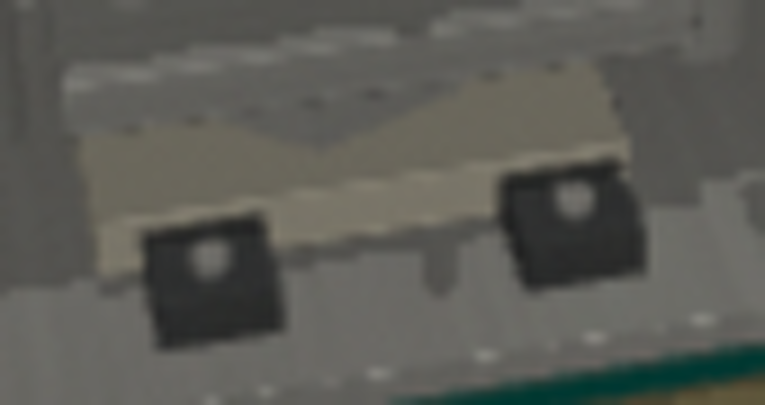

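Both stops are now hard against the pad's far face. The edge runs (98,225)–(625,143), with slope 0.156 against 0.158 predicted for home. Force rose to 20 N with no further motion, so I'll back off and lift away.

```bash
python3 -m jog '[[[0.5,0,0,0,0,0,8.7],[0.5,0,0,0,0,0,8.7],[1,0,0,0,0,0,8.7],[2,0,0,0,0,0,8.7],[3,0,0,0,0,0,8.7],[3,0,0,0,0,0,8.7],[0,0,-3,0,0,0,8.7],[0,0,-4,0,0,0,8.7],[0,0,-4,0,0,0,8.7],[4,0,-4,0,0,0,8.7],[4,0,-4,0,0,0,8.7],[4,0,-4,0,0,0,8.7]]]'
python3 -m jog '[[[4,0,0,0,0,0,8.7],[4,0,0,0,0,0,8.7],[4,0,0,0,0,0,8.7],[0,0,0,0,0,0,8.7],[0,0,0,0,0,0,8.7]]]'
python3 - <<'E'
from d import *
delta([.51,.03,.058],4.1)
S=imaging.get_image("side"); T=imaging.get_image("top")
a=cv2.resize(S["frame"][225:290,210:305,::-1],(760,300),interpolation=cv2.INTER_CUBIC)
b=cv2.resize(T["frame"][150:280,230:400,::-1],(760,300),interpolation=cv2.INTER_CUBIC)
cv2.imwrite("pics/f6.png",np.vstack([a,b]))
for c,im,L in(("top",T,(("pad_near_edge",.04),("pad",.03),("die",.05))),("side",S,(("pad_far_edge",.04),("stop_faces",.038),("die",.05)))):
  for nme,z in L:
    for r in finder.spot_point(nme,c)[:1]:
        w=at_z(im,r["point"][1]*512,r["point"][0]*384,z)[:2]-PO; print(c,nme,r["conf"],w@d,w@n)
E
```

```text
time: 13.05
position: [0.4897, 0.1968, 0.2747]
tool_rot: [2.143, 2.294, -0.001]
ft_force: [0.9, 0.6, -0.5]
grip_width: 0.999
time: 13.55
position: [0.481, 0.317, 0.2726]
tool_rot: [2.139, 2.3, -0.002]
ft_force: [0.3, -0.9, -0.4]
grip_width: 1.002
t 13.55 pos [0.481  0.317  0.2726] press xy -0.47870890706422625 -0.007331148884023059 yaw y 4.148494225129825 F [ 0.2598 -0.9031 -0.3592] j [ 0.1379  0.2537 -0.9033  1.5734  0.2018  1.4135 -0.7094]
shift cm [-28.7995   0.829   21.4976] turn deg [-0.0231  0.0835  0.0485]
top pad_near_edge 0.72 -0.15512556321580448 -0.013598190613863062
top pad 0.82 -0.03612205943939287 -0.0003574392790575212
side pad_far_edge 0.97 0.07621521298088295 -0.005945373734116999
side stop_faces 0.67 0.06133388082476553 -0.013073060395773231
side die 0.4 -0.00046904024588213604 -0.005873465927725741
```

View pics/f6.png

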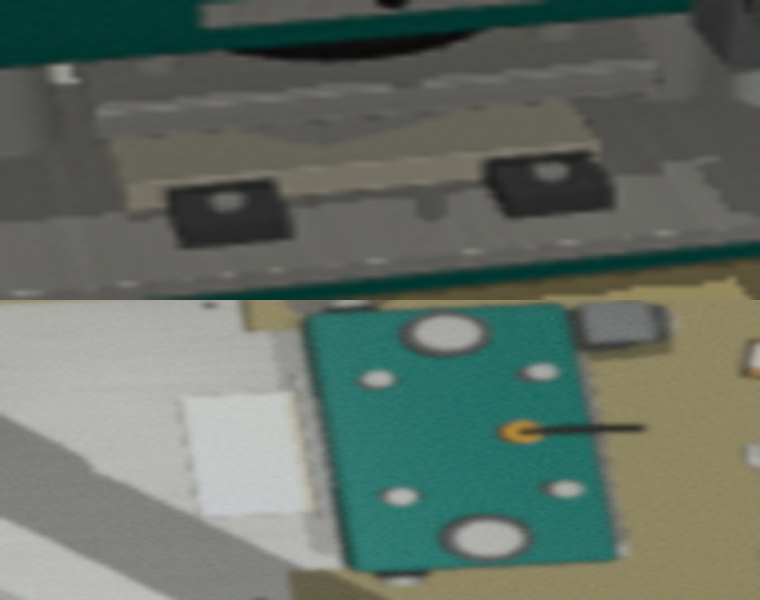

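The final view shows the pad square and against both stops (stop fronts near (230,190) and (545,165)). The die is hidden under the head apart from its point, and the hand is well clear.

```bash
python3 -c "from bench import close_job; print(close_job())"
```

```text
the job is handed in; nothing more can be done
None
```

The pad is home against both back stops with the die under the head, and I handed the job in at about 14 s on the robot's clock. No verdict was reported.

**What I did:** I pushed the near edge with both open fingers, first along the pad's own heading (about 9.7° off the feed). I then straightened it over about 60 mm, pushed slowly into the stops, backed off and lifted clear.

**Last checks:**
- **Home against the stops:** motion stopped with the finger position within about 2 mm of where it should be at home, and the force then rose to 20 N with no real movement. The side view shows the far edge at both stops.
- **Square:** the far edge's slope in the picture is 0.156, against 0.158 predicted for a square pad.
- **Sideways:** the pad is about 5 to 8 mm off the middle, towards the robot; the limit is 22 mm.
- **Die:** one low-confidence detection (0.4) puts it at about (0, −6) mm from the head's centre. Mostly hidden under the head, it could only be confirmed by its point in the picture.
- **Hand clear:** the last force reading was about 1 N or less, with the hand raised and about 320 mm behind the pad's near edge.

**Disagreements:** the final detector readings scattered by several millimetres. The far edge came out at +76 mm and the stop faces at +61 mm, against the nominal +70 mm. I relied on the contact and the edge-line fit instead.

I did not measure the bystanders again at the end. The hand kept well away from them.

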